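# Find the socket that fits a polishing wheel's nut

## Robot

A 6-joint arm with a two-finger parallel gripper is mounted at the origin on the work surface. World frame = base frame: x ahead of the robot, y to its left, z up, the work surface at z = 0. Lengths are in m, angles in rad, forces in N, time in s.
With the tool pointing down it reaches from about 0.325 to 0.85 m from the base axis. Payload 4.4 kg.
Tool frame: the origin (TCP) lies midway between the tips of the shut fingers; the grasp point (between the pads) lies 19 mm behind it; x points along the fingers, y is the direction in which the jaws open and shut, and the axes are right-handed (so a half turn about x gives the same grasp; the last joint's range is limited). The gripper opens to 94 mm and grips with 3 to 60 N. Pads are 16 mm wide; open, the fingers measure 119 mm over their backs; the gripper's body (75 mm by 177 mm) begins 78 mm behind the grasp point.
Start: joints at [1.188, 0.207, 1.542, -0, 1.393, -0.15], TCP at [0.133, 0.559, 0.205] pointing down, gripper open.
Joint ranges: [-2.73, 2.73], [-0.86, 2.22], [0.23, 2.46], [-1.11, 4.25], [0.08, 2.63], [-2.82, 2.82]. Speed limits (rad/s): [2.79, 2.79, 3.14, 3.14, 3.14, 3.14].

## Interface

Orientations are given as a unit quaternion [x, y, z, w].
In Python, from cell import ctrl gives the robot as it stands.
- The arm moves only by the tool drive_tool, never from a script. Its argument "commands" is one flat list of numbers, 5 for each row, row after row: the closure, from 0 (fully open) to 1 (shut), then the shift along the tool's x, y, z in m, then the turn about the tool's x in rad. In form: [hand, dx, dy, dz, roll, hand, dx, dy, dz, roll, ...]. A call has 1 to 5 rows; each row shifts and turns the pose as measured when the row begins, along the tool's axes as they then stand; what a row does not reach is not made up. A row lasts 1/12 s, in which the tool goes at most 41.7 mm and 7.16 degrees, less where a joint would pass 70% of its speed; a pose out of reach is approached as far as the arm can. A call is refused whole if a number of a shift passes 0.0417 or a number of a turn 0.125, either way. A call with a gripper value outside its range is refused whole. The fingers move at their own pace and stop on an object; "force" is the grip in N (left out, the last holds). Time passes only in rows, so rows that do not move let the fingers close. It gives the time, the measured TCP pose, the force and the opening at its end, in the units of the state.
- ctrl.read_state(): the state, without advancing time (a new reading comes with each control period).
- ctrl.capture(name): name is "scene" or "top" or "wrist"; returns the picture (400x640x3 uint8, red, green, blue); there is no depth.
- ctrl.get_calibration(name): a dict with "vertical_fov" (degrees; the focal length in pixels is half the picture's height over the tangent of half this angle, whatever the lens; pixels are square), "cx", "cy" (the principal point, pixels), "k1" (the pictures are not rectified: a ray, as slopes to the right and down, at radius r is drawn at 1 + k1 r^2 times it, then the intrinsics apply), "rvec" (rotation vector, rad) and "tvec" (3), from world to camera coordinates, as OpenCV has them; the wrist camera has in their place "hand_eye" (4x4, takes a point from camera to tool coordinates, whose origin is the TCP and whose axes are the tool frame's). Camera axes: x right, y down, z forward; pixel columns grow to the right and rows downward; lengths in m; the calibration is good to about 2 mm. A picture is of the moment at which its call begins: read the wrist's pose just before it. get_calibration takes no time and is no camera call.
- ctrl.close_job(): hands the job in, once; it reports no verdict.
The state is a dict: "t": time; "joint_pos": joint angles; "joint_vel": joint speeds; "joint_efforts": joint torques, N m; "ee_pos": TCP position; "eef_rot": TCP orientation; "contact_force": force on the tool from outside, world axes, zero at the start; "moment": the same for the moment, N m; "grip_width": finger opening in m.
Only numpy, scipy, OpenCV 4.12 (cv2) and the standard library are available. Lean on these libraries where they do the work, as an engineer would, in place of code of your own. Each camera call takes 0.05 s, during which the arm holds its last target. There are 200 camera calls.

## Task

The nut on the middle wheel of the three-wheel stand is to be undone. Take a socket driver from the rack and try it on that nut, keep trying until you have the one that goes all the way down over the nut, and stand each one that does not fit back upright in the rack. Finish still gripping the right driver, upright and fully seated on the nut with the other two in the rack, and leave the tin, the ring stick and the brush where they are.

Things in the scene. Friction and masses are not known exactly. Their poses are not given: they have to be found in the camera images.
- stand: fixed red base 85 x 270 x 12 mm (x, y, z); three wheels, 64 mm across, lie flat on it in a row along its y, 80 mm apart. Each has a steel hex nut upright on a dark flange, all tops level, two flats facing the stand's x and -x. The nuts are 12, 18 and 24 mm across flats; which is in the middle changes. Origin: centre of the underside
- nut_seat (a point): on the middle nut's axis at its foot, 55 mm above the bench, where a seated socket's mouth rests; axes as the stand's. Fixed nut, 12 mm tall, top 2.5 mm tapered; a stud up to 10 mm wide stands 4 mm above it. A rim 6 mm high rings the nut, 1.5 mm clear of the right socket: too small a socket stops on the nut (12 mm up), too large on the rim (6 mm up)
- rack: fixed wooden block 230 x 70 x 40 mm with three round holes 44 mm wide, right through, on its own x axis at -72, 0 and +72 mm. A driver hangs in a hole by its collar, mouth 6 mm above the bench. Origin: centre of the underside
- socket_a: one of three upright drivers, alike above the collar. Black square grip 24 x 24 mm, 50 to 95 mm above the mouth, sides facing own x and y; 16 mm shank; round steel collar 58 mm wide, underside 34 mm above the mouth, which rests on the rack; socket below it. Origin: centre of the open mouth (lowest point), z up to the grip. 0.18 kg
- socket_b: as socket_a but another size, not marked. The six-sided mouths are 24 mm deep, two flats facing own x and -x. The three fit nuts of 12, 18 and 24 mm across flats with 0.7 mm play all round, and are 20, 27 and 34 mm wide outside; which driver is which must be found by trying
- socket_c: as socket_a and socket_b, the remaining size
- tin: flat round metal tin 66 mm across and 30 mm tall; origin at the centre of its underside. Bystander
- ring_stick: tapered steel ring stick standing on a 52 mm round foot, 130 mm tall; origin at the centre of its underside. Bystander
- bench_brush: small wooden bench brush, 110 mm long, 24 mm wide, 32 mm tall, lying bristles down; origin at the underside's centre. Bystander
Not all that is in view belongs to the job. What is shaped like the socket_c but blue or red is not meant.

How it is judged:
By the outcome, as a careful person would: the job done as asked, in the order asked, and still so for the second after the job is handed in, while the arm keeps its last pose, push and grip.
It also fails if it takes over 72 s, if anything falls off the work surface, if the arm or the gripper's body presses on something with over 40 N, if the wrist force passes 120 N, or if a joint passes its speed limit or range.

## Working session

There is one attempt and no reset: what is moved stays moved. The work goes in short steps, Python scripts to look and compute and a tool call to move; the robot and the scene stay as the last step left them, time stands still between calls to the robot, and variables do not carry over. Pictures are saved under pics/ and viewed, about 8 in all and at most 12, crops included, and the job is handed in when it is done.

Besides the shell and the picture viewer there is one more tool, called after ">>>" as name(argument=value, ...) on one line, values as JSON. drive_tool: Moves the arm, as the interface text tells. Its arguments: {"type":"object","properties":{"commands":{"type":"array"},"force":{"type":"number"}},"required":["commands"]}

```bash
mkdir -p pics; ls
cat > h.py <<'E'
import numpy as np, cv2, json
from cell import ctrl
from scipy.spatial.transform import Rotation as R
def cam(n):
    c=ctrl.get_calibration(n); f=200/np.tan(np.radians(c["vertical_fov"])/2)
    return c,f
def pose(n,s=None):
    c,f=cam(n)
    if "hand_eye" in c:
        s=s or ctrl.read_state(); T=np.eye(4);T[:3,:3]=R.from_quat(s["eef_rot"]).as_matrix();T[:3,3]=s["ee_pos"]
        M=T@np.array(c["hand_eye"]); return M[:3,:3],M[:3,3]
    Rm=R.from_rotvec(c["rvec"]).as_matrix(); return Rm.T,-Rm.T@np.array(c["tvec"])
def pix2w(n,u,v,z,s=None):
    c,f=cam(n); d=np.array([(u-c["cx"])/f,(v-c["cy"])/f]); r=d.copy()
    for _ in range(20): r=d/(1+c["k1"]*(r@r))
    A,o=pose(n,s); w=A@np.array([r[0],r[1],1]); return o+w*(z-o[2])/w[2]
def w2pix(n,P,s=None):
    c,f=cam(n);A,o=pose(n,s);q=A.T@(np.array(P)-o);r=q[:2]/q[2];r=r*(1+c["k1"]*(r@r));return r*f+[c["cx"],c["cy"]]
def snap(n,name):
    s=ctrl.read_state();im=cv2.cvtColor(np.asarray(ctrl.capture(n)),cv2.COLOR_RGB2BGR);cv2.imwrite(f"pics/{name}.png",im);return im,s
E
python3 - <<'E'
from h import *
a,_=snap("scene","s0");b,s=snap("top","t0")
print(s)
for n in("scene","top","wrist"):print(ctrl.get_calibration(n))
E
```

```text
pics
{'t': 0.05, 'joint_pos': array([ 1.18749992e+00,  2.07419554e-01,  1.54293481e+00, -1.68174229e-05,
        1.39346432e+00, -1.50521548e-01]), 'joint_vel': array([-0.00053349,  0.00166822, -0.00224319,  0.00070517,  0.0005873 ,
       -0.00077732]), 'joint_efforts': array([-1.38459313e-04, -3.72164154e+01, -2.82559651e+01,  7.02070165e-02,
        3.12201516e-02, -5.25642940e-05]), 'ee_pos': array([0.13236911, 0.55874245, 0.20430013]), 'eef_rot': array([ 0.08135087,  0.70252456, -0.08287226,  0.70212069]), 'contact_force': array([ 0.48993018,  0.22791917, -0.75565459]), 'moment': array([0.04341265, 0.00171838, 0.0404256 ]), 'grip_width': 0.093656816224988}
{'vertical_fov': 44.42336977743085, 'cx': 322.1319831224327, 'cy': 201.07719214938965, 'k1': -0.05928271747368671, 'rvec': array([ 1.87759381,  1.63826981, -0.67169582]), 'tvec': array([-0.0472857 , -0.35090419,  1.33278987])}
{'vertical_fov': 50.212436171336336, 'cx': 314.7441071905171, 'cy': 208.52940762165062, 'k1': -0.03277426912612238, 'rvec': array([ 2.17122073, -2.12505391,  0.15952581]), 'tvec': array([-0.00226522,  0.59355157,  0.92441073])}
{'vertical_fov': 63.55954341563069, 'cx': 314.5827297956526, 'cy': 199.75658602035276, 'k1': -0.016075937738386087, 'hand_eye': array([[-7.82857916e-04, -2.64645771e-01,  9.64345375e-01,
        -1.77732768e-01],
       [ 9.99999607e-01,  1.93972706e-04,  8.65034132e-04,
         2.83011232e-04],
       [-4.15984307e-04,  9.64345674e-01,  2.64645516e-01,
        -7.71631133e-02],
       [ 0.00000000e+00,  0.00000000e+00,  0.00000000e+00,
         1.00000000e+00]])}
```

View pics/s0.png

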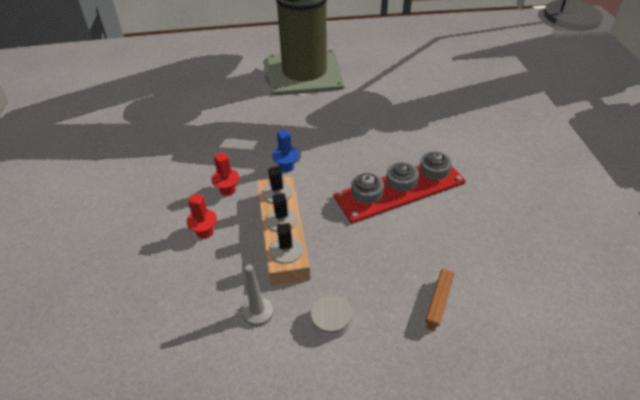

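View pics/t0.png

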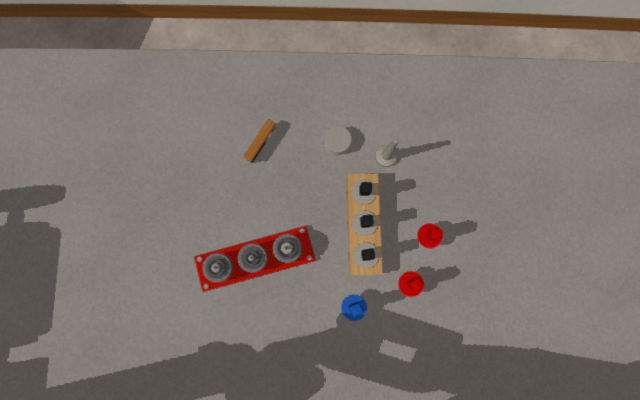

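The scene picture shows the rack with three black-gripped drivers at (276,180), (281,207) and (286,238), and the stand at (400,182). The red and blue lookalikes at (222,172), (200,215) and (285,150) are not meant. In the top picture the black grips are at (366,188), (367,222) and (368,255), and the middle wheel is at (252,257).

Run:
```python
from h import *
im=cv2.imread("pics/t0.png");hsv=cv2.cvtColor(im,cv2.COLOR_BGR2HSV)
def rect(m,n,lo,z):
    k,l,st,c=cv2.connectedComponentsWithStats(m.astype(np.uint8))
    for i in range(1,k):
        if st[i,4]>lo:
            ys,xs=np.where(l==i);r=cv2.minAreaRect(np.c_[xs,ys].astype(np.float32));B=cv2.boxPoints(r)
            W=np.array([pix2w("top",*p,z)[:2] for p in B]);e=[W[1]-W[0],W[2]-W[1]]
            print(n,st[i,4],r[0],"ctr",W.mean(0).round(4),[(round(np.linalg.norm(q),4),round(np.degrees(np.arctan2(q[1],q[0])),1)) for q in e])
h,s,v=[hsv[...,i].astype(int) for i in range(3)]
rect(((h<6)|(h>174))&(s>150)&(v>60),"red",1000,.012)
wood=(h>8)&(h<22)&(s>90)&(v>120);wood[:100]=0
rect(wood,"wood",300,.04)
bl=(v<45);bl[:170]=0;bl[275:]=0;bl[:,:340]=0;bl[:,385:]=0
rect(bl,"grip",40,.101)
a=cv2.resize(im[160:310,180:400],None,fx=3.6,fy=3.6,interpolation=2);cv2.imwrite("pics/c0.png",a)
for uv,z in [((366,188),.101),((367,221),.101),((368,254),.101),((252,257),.06)]:print(pix2w("top",*uv,z))
print(pose("top")[1],pose("scene")[1])
```

```text
red 2066 (253.9677734375, 258.356689453125) ctr [0.4794 0.1474] [(np.float64(0.2697), np.float64(-73.3)), (np.float64(0.0837), np.float64(-163.3))]
wood 393 (258.3390197753906, 139.748779296875) ctr [0.7532 0.1451] [(np.float64(0.1073), np.float64(-29.8)), (np.float64(0.0208), np.float64(-122.5))]
wood 1620 (363.7427062988281, 224.02442932128906) ctr [ 0.5628 -0.1012] [(np.float64(0.0747), np.float64(-86.8)), (np.float64(0.2301), np.float64(-178.2))]
grip 129 (365.5, 188.5) ctr [ 0.6308 -0.0974] [(np.float64(0.0237), np.float64(-88.7)), (np.float64(0.024), np.float64(-179.9))]
grip 125 (366.5, 220.5) ctr [ 0.5618 -0.0998] [(np.float64(0.0234), np.float64(-88.8)), (np.float64(0.0235), np.float64(-179.9))]
grip 116 (367.78375244140625, 254.20272827148438) ctr [ 0.4906 -0.1027] [(np.float64(0.0246), np.float64(-79.4)), (np.float64(0.0206), np.float64(-170.3))]
[ 0.63194013 -0.09842325  0.101     ]
[ 0.56070483 -0.10081474  0.101     ]
[ 0.49101375 -0.1031973   0.101     ]
[0.48070901 0.14567072 0.06      ]
[0.45425193 0.01273091 1.00016844] [ 1.17296189 -0.09818602  0.71848343]
```

View pics/c0.png

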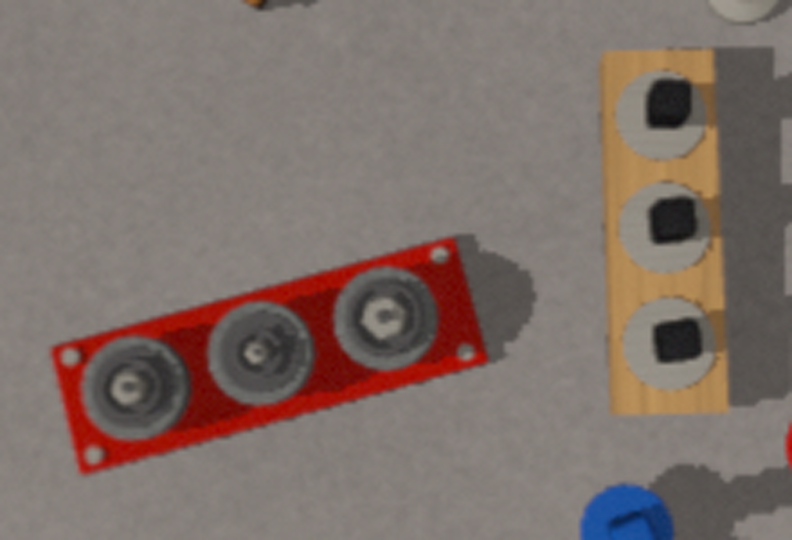

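```bash
cat >> h.py <<'E'
def go(x,y,z,yaw):
    """tool deltas to TCP (x,y,z) with tool-y at yaw deg (mod 180) """
    s=ctrl.read_state();A=R.from_quat(s["eef_rot"]).as_matrix()
    d=A.T@(np.array([x,y,z])-s["ee_pos"]);cy=np.degrees(np.arctan2(A[1,1],A[0,1]))
    r=(cy-yaw+90)%180-90   # tool x is down: +roll lowers the world yaw
    print("t",round(s["t"],2),"pos",s["ee_pos"].round(4),"yaw",round(cy,2),"tilt",A[:,0].round(4),"d mm",(d*1000).round(1),"roll",round(np.radians(r),4),"rows",max(np.linalg.norm(d)/.0417,abs(r)/7.16).round(1),"F",s["contact_force"].round(1),"w",round(s["grip_width"],4),"j",s["joint_pos"].round(2))
E
python3 - <<'E'
from h import *
print(R.from_quat(ctrl.read_state()["eef_rot"]).as_matrix().round(3))
go(.46,.147,.2,106.7)
for p in [(388,160),(337,150),(411,284),(354,308)]:print(pix2w("top",*p,0))
E
```

```text
[[-0.001  0.231  0.973]
 [-0.002  0.973 -0.231]
 [-1.    -0.002 -0.   ]]
t 0.1 pos [0.1324 0.5588 0.2044] yaw 76.66 tilt [-7.0e-04 -1.9e-03 -1.0e+00] d mm [   4.9 -325.1  413.8] roll -0.5242 rows 12.6 F [-0.  -0.4  0.3] w 0.0938 j [ 1.19  0.21  1.54 -0.    1.39 -0.15]
[ 0.72189791 -0.16386861  0.        ]
[ 0.74388992 -0.04040578  0.        ]
[ 0.42788794 -0.21635763  0.        ]
[ 0.37094281 -0.08459114  0.        ]
```

>>> drive_tool(commands=[0, 0, -0.0257, 0.0327, 0, 0, 0, -0.0257, 0.0327, 0, 0, 0, -0.0257, 0.0327, 0, 0, 0, -0.0257, 0.0327, 0, 0, 0, -0.0257, 0.0327, 0])

```text
t: 0.52
ee_pos: [0.2588, 0.397, 0.2007]
eef_rot: [0.075, 0.705, -0.078, 0.701]
contact_force: [1.0, 0.8, -0.2]
grip_width: 0.0938
```

>>> drive_tool(commands=[0, 0, -0.0257, 0.0327, 0, 0, 0, -0.0257, 0.0327, 0, 0, 0, -0.0257, 0.0327, 0, 0, 0, -0.0257, 0.0327, 0, 0, 0, -0.0257, 0.0327, 0])

```text
t: 0.93
ee_pos: [0.388, 0.2334, 0.199]
eef_rot: [0.074, 0.705, -0.078, 0.701]
contact_force: [1.1, 0.3, -0.6]
grip_width: 0.094
```

```bash
python3 -c "
from h import *
go(.46,.147,.2,106.7)"
```

```text
t 0.93 pos [0.388  0.2334 0.199 ] yaw 77.69 tilt [-0.0067 -0.0044 -1.    ] d mm [ -1.1 -69.1  88.7] roll -0.5064 rows 4.1 F [ 1.1  0.3 -0.6] w 0.094 j [ 0.35 -0.05  1.83 -0.    1.37 -1.  ]
```

>>> drive_tool(commands=[0, 0, -0.0257, 0.0327, 0, 0, 0, -0.0247, 0.0317, 0, 0, 0, -0.016, 0.021, 0, 0, 0, 0, 0, -0.124, 0, 0, 0, 0, -0.124])

```text
t: 1.35
ee_pos: [0.4619, 0.1392, 0.1973]
eef_rot: [-0.013, 0.71, 0.008, 0.704]
contact_force: [0.0, 0.3, -0.3]
grip_width: 0.094
```

>>> drive_tool(commands=[0, 0, 0, 0, -0.124, 0, 0, 0, 0, -0.12, 0, 0, 0, 0, 0])

```text
t: 1.6
ee_pos: [0.4616, 0.1369, 0.1955]
eef_rot: [-0.101, 0.704, 0.097, 0.696]
contact_force: [-0.2, -0.1, -0.2]
grip_width: 0.0938
```

```bash
python3 -c "
from h import *
go(.46,.147,.2,106.7)
im,s=snap('wrist','w0');go(.46,.147,.2,106.7)
print(w2pix('wrist',[.4794,.1474,.067],s), w2pix('wrist',s['ee_pos'],s))"
```

```text
t 1.6 pos [0.4616 0.1369 0.1955] yaw 106.17 tilt [-0.0107 -0.0073 -0.9999] d mm [-4.5 10.1  1.2] roll -0.0092 rows 0.3 F [-0.2 -0.1 -0.2] w 0.0938 j [ 0.11  0.02  1.77 -0.01  1.36 -1.74]
t 1.65 pos [0.4615 0.137  0.1955] yaw 105.95 tilt [-0.0109 -0.0074 -0.9999] d mm [-4.6 10.   1.2] roll -0.0131 rows 0.3 F [-0.3 -0.4 -0.2] w 0.094 j [ 0.11  0.02  1.77 -0.01  1.36 -1.73]
[319.66305414 213.74368408] [313.75300966 245.40741879]
```

View pics/w0.png

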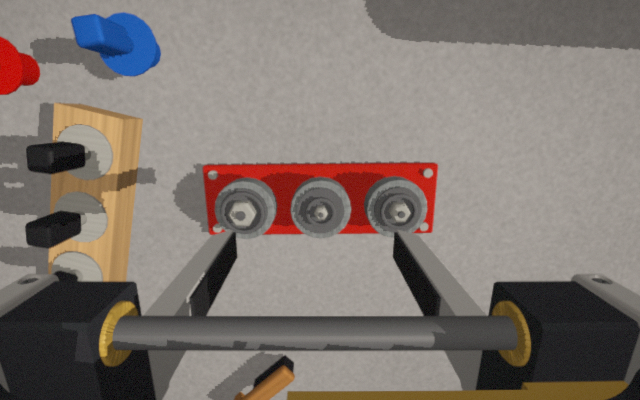

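The wrist picture shows the middle nut at about (320,213). It is clearly the smallest of the three (the others are at (242,212) and (401,211)), and it lies where I predicted. I'll refine its position and go on to the rack.

Run:
```python
from h import *
im=cv2.imread("pics/w0.png");s=ctrl.read_state()
hsv=cv2.cvtColor(im,cv2.COLOR_BGR2HSV);h,sa,v=[hsv[...,i].astype(int) for i in range(3)]
m=((h<6)|(h>174))&(sa>150)&(v>60);m[:140]=0;m[:,:150]=0
k,l,st,c=cv2.connectedComponentsWithStats(m.astype(np.uint8));i=1+st[1:,4].argmax()
ys,xs=np.where(l==i);B=cv2.boxPoints(cv2.minAreaRect(np.c_[xs,ys].astype(np.float32)))
W=np.array([pix2w("wrist",*p,.012,s)[:2] for p in B]);print(B,W.mean(0))
for a in(0,1):e=W[a+1]-W[a];print(np.linalg.norm(e),np.degrees(np.arctan2(e[1],e[0])))
for u0 in(242,320,401):
  g=cv2.cvtColor(im,cv2.COLOR_BGR2GRAY)[200:225,u0-14:u0+15].astype(float);t=g>130
  yy,xx=np.where(t);u,vv=xx.mean()+u0-14,yy.mean()+200;print(t.sum(),u,vv,pix2w("wrist",u,vv,.069,s))
cv2.imwrite("pics/c1.png",cv2.resize(im[160:240,200:445],None,fx=3.2,fy=3.2,interpolation=2))
go(.53,-.100,.2,91.5)
```

```text
[[202.94543 164.02092]
 [436.98236 162.41792]
 [437.4621  232.4557 ]
 [203.42517 234.0587 ]] [0.47837307 0.14825983]
0.26416131774954765 106.39564942695304
0.08423458587593302 21.840539376829852
361 243.54847645429362 213.02770083102493 [0.4987759  0.07464247 0.069     ]
73 322.4931506849315 212.46575342465752 [0.47664807 0.14952665 0.069     ]
154 402.24675324675326 211.8961038961039 [0.45436185 0.22503066 0.069     ]
t 1.65 pos [0.4615 0.137  0.1955] yaw 105.95 tilt [-0.0109 -0.0074 -0.9999] d mm [  -3.5 -246.7    0.7] roll 0.2521 rows 5.9 F [-0.3 -0.4 -0.2] w 0.094 j [ 0.11  0.02  1.77 -0.01  1.36 -1.73]
```

>>> drive_tool(commands=[0, 0, 0, 0, 0.125, 0, 0, 0, 0, 0.125, 0, 0, -0.04, 0.01, 0, 0, 0, -0.04, 0.01, 0, 0, 0, -0.04, 0.01, 0])

```text
t: 2.07
ee_pos: [0.4913, 0.0232, 0.1944]
eef_rot: [-0.009, 0.712, 0.006, 0.702]
contact_force: [1.6, -0.6, -0.1]
grip_width: 0.0937
```

>>> drive_tool(commands=[0, 0, -0.04, 0.01, 0, 0, 0, -0.04, 0.01, 0, 0, 0, -0.035, 0.01, 0, 0, 0, 0, 0, 0])

```text
t: 2.4
ee_pos: [0.5248, -0.1007, 0.1942]
eef_rot: [-0.004, 0.711, -0.0, 0.703]
contact_force: [-0.9, -0.0, -0.1]
grip_width: 0.0939
```

```bash
python3 -c "
from h import *
im,s=snap('wrist','w1');go(.56,-.1,.2,91.5)
for p in [(.632,-.098,.101),(.561,-.1,.101),(.491,-.103,.101)]: print(w2pix('wrist',p,s))"
```

```text
t 2.45 pos [ 0.5239 -0.098   0.1939] yaw 90.35 tilt [-0.0136 -0.0036 -0.9999] d mm [-6.6 -2.2 36. ] roll -0.0201 rows 0.9 F [0.2 0.9 0.4] w 0.094 j [-0.34  0.14  1.65 -0.01  1.37 -1.92]
[316.81990959 311.64969506]
[315.18340209 242.59112334]
[312.14132874 165.40063092]
```

View pics/w1.png

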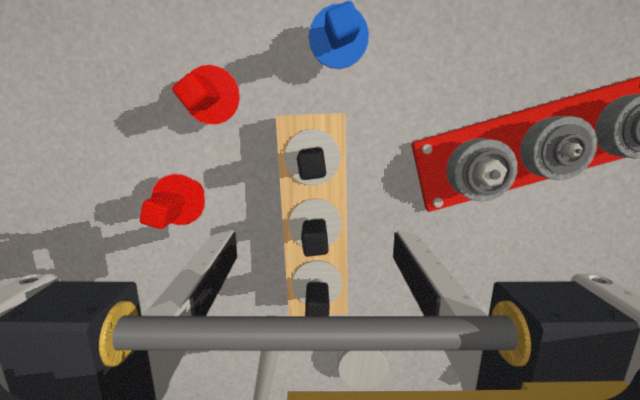

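The wrist picture agrees: the grip tops are at about (312,165), (315,243) and (318,300), where the projections from the top view put them. I'll take the near driver first (x 0.491).

>>> drive_tool(commands=[0, 0, -0.005, -0.033, -0.07, 0, 0.04, 0, 0, -0.065, 0, 0.03, 0, 0, 0, 0, 0, 0, 0, 0])

```text
t: 2.78
ee_pos: [0.491, -0.1015, 0.1264]
eef_rot: [-0.05, 0.707, 0.048, 0.703]
contact_force: [-0.5, 0.1, 0.3]
grip_width: 0.094
```

```bash
python3 -c "
from h import *
im,s=snap('wrist','w2');go(.491,-.103,.061,98)
cv2.imwrite('pics/w2.png',im[60:330,160:480])
for p in [(.491,-.103,.101),(.491,-.103,.04)]: print(w2pix('wrist',p,s)-[160,60])"
```

```text
t 2.83 pos [ 0.4922 -0.1017  0.1283] yaw 98.01 tilt [-0.0034 -0.0048 -1.    ] d mm [67.4 -0.9 -1.1] roll 0.0001 rows 1.6 F [-0.7  0.2 -0.6] w 0.0941 j [-0.37  0.13  1.79 -0.01  1.21 -2.08]
[151.71343866 170.28632477]
[152.50865013 145.20255165]
```

View pics/w2.png

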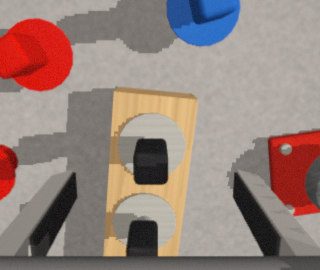

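>>> drive_tool(commands=[0, 0.036, -0.001, -0.002, 0, 0, 0.03, 0, 0, 0, 0, 0, 0, 0, 0], force=30)

```text
t: 3.08
ee_pos: [0.4956, -0.1018, 0.0672]
eef_rot: [-0.052, 0.703, 0.046, 0.708]
contact_force: [-0.6, 0.1, -1.3]
grip_width: 0.0942
```

>>> drive_tool(commands=[1, 0, 0, 0, 0, 1, 0, 0, 0, 0, 1, 0, 0, 0, 0, 1, 0, 0, 0, 0, 1, 0, 0, 0, 0])

```text
t: 3.5
ee_pos: [0.5017, -0.1014, 0.0759]
eef_rot: [-0.054, 0.699, 0.045, 0.711]
contact_force: [0.6, -1.0, 0.6]
grip_width: 0.0641
```

>>> drive_tool(commands=[1, 0, 0, 0, 0, 1, 0, 0, 0, 0])

```text
t: 3.67
ee_pos: [0.5036, -0.102, 0.0784]
eef_rot: [-0.055, 0.698, 0.045, 0.713]
contact_force: [0.1, -0.1, -0.6]
grip_width: 0.0507
```

```bash
python3 -c "
from h import *
go(.491,-.103,.061,98)"
```

```text
t 3.67 pos [ 0.5036 -0.102   0.0784] yaw 98.06 tilt [ 0.0219 -0.0128 -0.9997] d mm [ 17.1   1.1 -12.9] roll 0.0011 rows 0.5 F [ 0.1 -0.1 -0.6] w 0.0507 j [-0.37  0.21  1.83 -0.    1.08 -2.08]
```

>>> drive_tool(commands=[0.3, 0.017, 0.001, -0.013, 0])

```text
t: 3.75
ee_pos: [0.4965, -0.1049, 0.0653]
eef_rot: [-0.057, 0.694, 0.043, 0.716]
contact_force: [0.2, -0.9, 1.1]
grip_width: 0.0544
```

```bash
python3 -c "
from h import *
go(.491,-.103,.061,98)
ctrl.capture('wrist');go(.491,-.103,.061,98);s=ctrl.read_state();print(s['joint_vel'].round(3),s['joint_efforts'].round(1))"
```

```text
t 3.75 pos [ 0.4965 -0.1049  0.0653] yaw 98.08 tilt [ 0.0328 -0.0168 -0.9993] d mm [ 4.1  2.7 -5.3] roll 0.0015 rows 0.2 F [ 0.2 -0.9  1.1] w 0.0544 j [-0.38  0.21  1.86 -0.    1.04 -2.09]
t 3.8 pos [ 0.4888 -0.1029  0.0595] yaw 98.07 tilt [ 0.0194 -0.0125 -0.9997] d mm [-1.4 -0.4  2.2] roll 0.0012 rows 0.1 F [-3.   0.3 -2.1] w 0.0585 j [-0.38  0.21  1.87 -0.01  1.04 -2.09]
[0.01  0.028 0.046 0.01  0.101 0.024] [  0.3 -38.2 -32.9   0.1  -1.3  -0. ]
```

>>> drive_tool(commands=[0.3, 0, 0, 0, 0])

```text
t: 3.88
ee_pos: [0.4871, -0.1024, 0.0587]
eef_rot: [-0.054, 0.7, 0.045, 0.711]
contact_force: [0.4, -0.4, -0.2]
grip_width: 0.0639
```

```bash
python3 -c "
from h import *
go(.491,-.103,.061,98);s=ctrl.read_state();print(s['joint_vel'].round(3),s['joint_efforts'].round(1))"
```

```text
t 3.88 pos [ 0.4871 -0.1024  0.0587] yaw 98.04 tilt [ 0.0165 -0.0112 -0.9998] d mm [-2.3 -1.1  3.8] roll 0.0007 rows 0.1 F [ 0.4 -0.4 -0.2] w 0.0639 j [-0.38  0.21  1.87 -0.01  1.04 -2.09]
[-0.008 -0.002  0.018 -0.005 -0.023 -0.005] [ -0.1 -32.2 -23.1  -0.1  -0.   -0. ]
```

>>> drive_tool(commands=[0.65, -0.002, -0.001, 0.004, 0, 0.65, 0, 0, 0, 0])

```text
t: 4.05
ee_pos: [0.4911, -0.1028, 0.0609]
eef_rot: [-0.053, 0.7, 0.045, 0.711]
contact_force: [0.2, -0.4, 0.0]
grip_width: 0.0555
```

>>> drive_tool(commands=[0.65, 0, 0, 0, 0, 0.65, 0, 0, 0, 0])

```text
t: 4.22
ee_pos: [0.4927, -0.1032, 0.062]
eef_rot: [-0.054, 0.699, 0.045, 0.711]
contact_force: [0.3, -0.4, -0.1]
grip_width: 0.0424
```

>>> drive_tool(commands=[0.65, 0, 0, 0, 0, 0.65, 0, 0, 0, 0])

```text
t: 4.38
ee_pos: [0.4939, -0.1035, 0.0628]
eef_rot: [-0.054, 0.699, 0.045, 0.712]
contact_force: [0.6, -0.8, -0.3]
grip_width: 0.0339
```

```bash
python3 -c "
from h import *
go(.491,-.103,.061,98);im,s=snap('wrist','w3');go(.491,-.103,.061,98)"
```

```text
t 4.38 pos [ 0.4939 -0.1035  0.0628] yaw 98.0 tilt [ 0.019  -0.0119 -0.9997] d mm [ 1.7  0.9 -2.8] roll 0.0001 rows 0.1 F [ 0.6 -0.8 -0.3] w 0.0339 j [-0.38  0.21  1.86 -0.    1.05 -2.08]
t 4.43 pos [ 0.4939 -0.1035  0.0629] yaw 98.0 tilt [ 0.0192 -0.012  -0.9997] d mm [ 1.8  0.9 -2.9] roll 0.0001 rows 0.1 F [-0.4  0.2 -0.3] w 0.0333 j [-0.38  0.21  1.86 -0.    1.05 -2.08]
```

>>> drive_tool(commands=[1, 0.0025, 0.001, -0.0035, 0], force=35)

```text
t: 4.52
ee_pos: [0.4915, -0.1034, 0.061]
eef_rot: [-0.054, 0.698, 0.044, 0.712]
contact_force: [-0.5, -0.4, -0.3]
grip_width: 0.0291
```

```bash
python3 -c "
from h import *
for i in range(8): im,s=snap('wrist','w3')
go(.491,-.103,.061,98)"
```

```text
t 4.92 pos [ 0.49   -0.1028  0.06  ] yaw 98.0 tilt [ 0.0184 -0.0116 -0.9998] d mm [-1.  -0.3  1. ] roll 0.0 rows 0.0 F [-0.1  0.8 -0.2] w 0.0238 j [-0.38  0.21  1.87 -0.    1.04 -2.09]
```

View pics/w3.png

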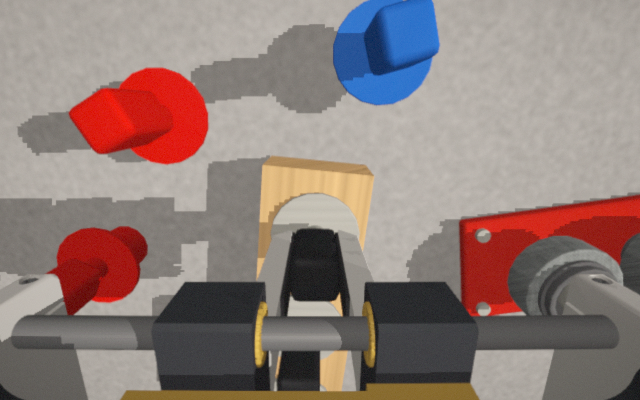

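Run:
```python
from h import *
im=cv2.imread("pics/w3.png");s=ctrl.read_state()
g=cv2.cvtColor(im,cv2.COLOR_BGR2GRAY);print(g[222:312:2,316],)
A=R.from_quat(s["eef_rot"]).as_matrix()
for v in(250,255,260,295,300,303):
  p=pix2w("wrist",316,v,.101,s);print(v,p.round(4),((A.T@(p-s["ee_pos"]))*1000).round(1))
```

```text
[192 191 146  92  33  32  33  31  31  33  36  36  28  38  36  30  23  36
  31  34  39  36  36  34  32  31  34  33  37  27  38  31  23  26  34  37
  36  32  29  51 182 193 190 187 190]
250 [ 0.4735 -0.1034  0.101 ] [-41.3   1.1 -15.7]
255 [ 0.476  -0.1031  0.101 ] [-41.3   1.1 -13.2]
260 [ 0.4785 -0.1027  0.101 ] [-41.2   1.1 -10.7]
295 [ 0.4968 -0.1001  0.101 ] [-40.9   1.2   7.8]
300 [ 0.4995 -0.0997  0.101 ] [-40.9   1.2  10.6]
303 [ 0.5012 -0.0995  0.101 ] [-40.9   1.2  12.2]
```

>>> drive_tool(commands=[1, -0.025, 0, 0, 0, 1, -0.035, 0, 0, 0, 1, -0.035, 0, 0, 0, 1, 0, 0, 0, -0.075, 1, 0, 0, 0, -0.075])

```text
t: 5.33
ee_pos: [0.4876, -0.1013, 0.1561]
eef_rot: [-0.108, 0.694, 0.099, 0.705]
contact_force: [0.4, 0.4, -2.3]
grip_width: 0.0234
```

```bash
python3 -c "
from h import *
go(.4785,.1475,.155,106.5)"
```

```text
t 5.33 pos [ 0.4876 -0.1013  0.1561] yaw 106.84 tilt [ 0.0166 -0.0101 -0.9998] d mm [ -1.6 240.8  63.4] roll 0.006 rows 6.0 F [ 0.4  0.4 -2.3] w 0.0234 j [-0.38  0.08  1.8  -0.    1.25 -2.24]
```

>>> drive_tool(commands=[1, 0, 0.04, 0.0105, 0, 1, 0, 0.04, 0.0105, 0, 1, 0, 0.04, 0.0105, 0, 1, 0, 0.04, 0.0105, 0, 1, 0, 0.04, 0.0105, 0])

```text
t: 5.75
ee_pos: [0.4843, 0.1018, 0.1559]
eef_rot: [-0.105, 0.692, 0.092, 0.709]
contact_force: [1.0, 1.1, -2.2]
grip_width: 0.0232
```

```bash
python3 -c "
from h import *
go(.4785,.1475,.155,106.5)"
```

```text
t 5.75 pos [0.4843 0.1018 0.1559] yaw 105.96 tilt [ 0.0264 -0.0155 -0.9995] d mm [ 0.1 45.6  7. ] roll -0.0094 rows 1.1 F [ 1.   1.1 -2.2] w 0.0232 j [ 0.04  0.07  1.81 -0.02  1.24 -1.8 ]
```

```bash
cat >> h.py <<'E'
def grasp_save(zc,q,ee,top=.101):
    """driver upright in rack when gripped: store axis & mouth in tool frame; zc= grip centre along tool z (m)"""
    A=R.from_quat(q).as_matrix();D=A.T@np.array([0,0,-1.]);h=top-ee[2]
    P=np.array([-h,0,zc])+D*.095
    json.dump([D.tolist(),P.tolist()],open("g.json","w"));print("D",D.round(4),"mouth in tool mm",(P*1e3).round(1))
def mgo(x,y,z,yaw):
    D,P=[np.array(v) for v in json.load(open("g.json"))];s=ctrl.read_state();A=R.from_quat(s["eef_rot"]).as_matrix()
    m=s["ee_pos"]+A@P;print("mouth",m.round(4),"axis",(A@D).round(4));t=s["ee_pos"]+np.array([x,y,z])-m;go(*t,yaw)
E
python3 - <<'E'
from h import *
a=np.array([.0184,-.0116,-.9998]);y=np.array([np.cos(np.radians(98)),np.sin(np.radians(98)),0]);y-=a*(a@y);y/=np.linalg.norm(y)
q=R.from_matrix(np.c_[a/np.linalg.norm(a),y,np.cross(a,y)/np.linalg.norm(a)]).as_quat();print(q)
grasp_save(-.001,q,[.49,-.1028,.060]);mgo(.4785,.1475,.09,106.5)
E
```

```text
[-0.05382616  0.69914159  0.04473627  0.71154933]
D [ 0.9998  0.014  -0.0166] mouth in tool mm [54.   1.3 -2.6]
mouth [0.4829 0.1015 0.1019] axis [ 0.0065 -0.0066 -1.    ]
t 5.75 pos [0.4843 0.1018 0.1559] yaw 105.96 tilt [ 0.0264 -0.0155 -0.9995] d mm [11.1 45.7  8.2] roll -0.0094 rows 1.1 F [ 1.   1.1 -2.2] w 0.0232 j [ 0.04  0.07  1.81 -0.02  1.24 -1.8 ]
```

>>> drive_tool(commands=[1, 0.005, 0.036, 0.006, -0.009, 1, 0.005, 0.008, 0.002, 0])

```text
t: 5.92
ee_pos: [0.4795, 0.1534, 0.1457]
eef_rot: [-0.109, 0.69, 0.097, 0.709]
contact_force: [-0.7, -0.1, -1.7]
grip_width: 0.024
```

Run:
```python
from h import *
for i in range(3):a,s=snap('scene','s1')
mgo(.4785,.1475,.08,106.5)
b,s=snap('wrist','w4')
mgo(.4785,.1475,.08,106.5)
p=[w2pix('scene',q,s) for q in [(.4785,.1475,.067),(.4785,.1475,.09)]];print(p,w2pix('wrist',(.4785,.1475,.067),s))
u,v=map(int,p[0])
c=cv2.resize(a[v-75:v+35,u-55:u+55],(560,560),interpolation=2)
cv2.imwrite('pics/c2.png',c)
```

```text
mouth [0.4787 0.1485 0.0912] axis [ 0.0078 -0.0068 -0.9999]
t 6.07 pos [0.4801 0.1488 0.1452] yaw 106.62 tilt [ 0.0278 -0.0155 -0.9995] d mm [11.2 -0.7 -0.8] roll 0.0021 rows 0.3 F [ 0.  -0.5 -2. ] w 0.0236 j [ 0.14  0.1   1.8  -0.02  1.22 -1.71]
mouth [0.4793 0.1476 0.0916] axis [ 0.0086 -0.0068 -0.9999]
t 6.12 pos [0.4806 0.1479 0.1456] yaw 106.51 tilt [ 0.0285 -0.0155 -0.9995] d mm [11.6  0.4 -1.1] roll 0.0002 rows 0.3 F [ 0.4 -0.7 -1.2] w 0.0239 j [ 0.14  0.1   1.8  -0.02  1.22 -1.71]
[array([403.30099118, 165.44758806]), array([404.55631588, 156.65369061])] [315.03544642 203.3254584 ]
```

View pics/c2.png

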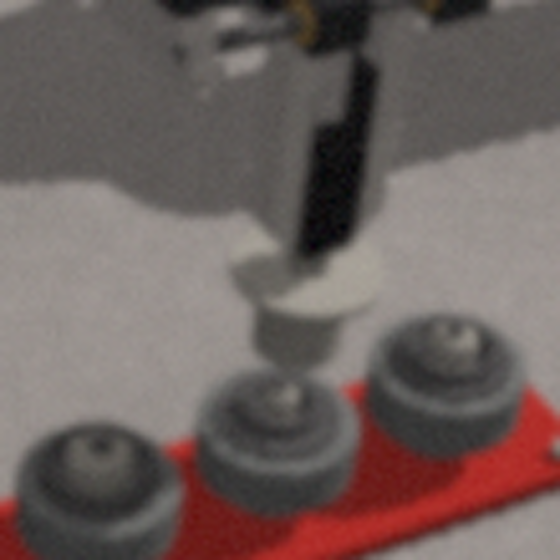

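The crop shows that the held socket is about 80 px wide against a 150 px collar, roughly 31–34 mm, so it is probably the 24 mm one. It hangs over the middle nut (stud at (287,398)), and I'll try it anyway.

>>> drive_tool(commands=[1, 0.012, 0, -0.001, 0, 1, 0.008, 0, -0.001, 0])

```text
t: 6.28
ee_pos: [0.4821, 0.1443, 0.1274]
eef_rot: [-0.108, 0.689, 0.093, 0.711]
contact_force: [-0.7, -0.9, -2.0]
grip_width: 0.0237
```

>>> drive_tool(commands=[1, 0.005, 0, -0.001, 0, 1, 0.004, 0, -0.001, 0])

```text
t: 6.45
ee_pos: [0.4807, 0.1409, 0.1175]
eef_rot: [-0.106, 0.689, 0.091, 0.711]
contact_force: [-2.6, 3.0, 0.3]
grip_width: 0.0242
```

```bash
python3 -c "
from h import *
mgo(.4785,.1475,.061,106.5)"
```

```text
mouth [0.4796 0.1406 0.0634] axis [ 0.0129 -0.0073 -0.9999]
t 6.45 pos [0.4807 0.1409 0.1175] yaw 106.01 tilt [ 0.0327 -0.0162 -0.9993] d mm [2.3 7.  0.8] roll -0.0085 rows 0.2 F [-2.6  3.   0.3] w 0.0242 j [ 0.13  0.12  1.83 -0.02  1.15 -1.72]
```

>>> drive_tool(commands=[1, -0.006, 0.007, 0.001, -0.008])

```text
t: 6.53
ee_pos: [0.4779, 0.1462, 0.1214]
eef_rot: [-0.108, 0.691, 0.093, 0.709]
contact_force: [-0.1, -0.1, -2.5]
grip_width: 0.0237
```

```bash
python3 -c "
from h import *
mgo(.4785,.1475,.061,106.5);ctrl.capture('wrist');mgo(.4785,.1475,.061,106.5)"
```

```text
mouth [0.4766 0.1458 0.0674] axis [ 0.0083 -0.0086 -0.9999]
t 6.53 pos [0.4779 0.1462 0.1214] yaw 106.32 tilt [ 0.0282 -0.0174 -0.9995] d mm [6.4 1.3 2.1] roll -0.0032 rows 0.2 F [-0.1 -0.1 -2.5] w 0.0237 j [ 0.14  0.12  1.83 -0.02  1.17 -1.71]
mouth [0.4782 0.1477 0.0697] axis [ 0.012  -0.0069 -0.9999]
t 6.58 pos [0.4793 0.148  0.1237] yaw 106.4 tilt [ 0.0319 -0.0157 -0.9994] d mm [ 8.7 -0.1  0. ] roll -0.0017 rows 0.2 F [ 0.7  0.6 -0.6] w 0.024 j [ 0.14  0.12  1.82 -0.02  1.17 -1.71]
```

>>> drive_tool(commands=[1, 0.006, 0, 0, 0])

```text
t: 6.67
ee_pos: [0.4814, 0.1482, 0.1196]
eef_rot: [-0.108, 0.688, 0.094, 0.712]
contact_force: [1.8, -0.5, -1.2]
grip_width: 0.024
```

```bash
cat >> h.py <<'E'
def hold(n=1):
    for _ in range(n):ctrl.capture('wrist')
E
python3 -c "
from h import *
hold();mgo(.4785,.1475,.061,106.5)"
```

```text
mouth [0.4789 0.1476 0.0637] axis [ 0.0133 -0.007  -0.9999]
t 6.72 pos [0.48   0.1479 0.1177] yaw 106.4 tilt [ 0.0332 -0.0157 -0.9993] d mm [ 2.7  0.1 -0.5] roll -0.0017 rows 0.1 F [ 0.1 -0.7 -2.5] w 0.024 j [ 0.14  0.13  1.83 -0.02  1.16 -1.71]
```

>>> drive_tool(commands=[1, 0.006, 0, 0, 0])

```text
t: 6.8
ee_pos: [0.482, 0.1482, 0.114]
eef_rot: [-0.108, 0.687, 0.094, 0.712]
contact_force: [-5.3, 0.8, 35.0]
grip_width: 0.0238
```

```bash
python3 -c "
from h import *
hold();mgo(.4785,.1475,.061,106.5)"
```

```text
mouth [0.4814 0.148  0.06  ] axis [ 0.0171 -0.0061 -0.9998]
t 6.85 pos [0.4822 0.1483 0.1141] yaw 106.4 tilt [ 0.037  -0.0148 -0.9992] d mm [-1.   0.3 -2.9] roll -0.0017 rows 0.1 F [-1.9  0.3  9.2] w 0.0236 j [ 0.14  0.13  1.83 -0.02  1.14 -1.71]
```

It stopped with the mouth at z about 0.060–0.061 under 35 N. That is 6 mm up, on the rim, so the socket is too large and goes back to its hole.

>>> drive_tool(commands=[1, -0.02, 0, 0, 0, 1, -0.035, 0, 0, 0, 1, 0, -0.03, -0.008, 0, 1, 0, -0.04, -0.0105, 0, 1, 0, -0.04, -0.0105, 0])

```text
t: 7.27
ee_pos: [0.4849, 0.0394, 0.1739]
eef_rot: [-0.113, 0.685, 0.1, 0.713]
contact_force: [0.4, 0.8, -1.4]
grip_width: 0.024
```

>>> drive_tool(commands=[1, 0, -0.04, -0.0105, 0, 1, 0, -0.04, -0.0105, 0, 1, 0, -0.03, -0.008, 0])

```text
t: 7.52
ee_pos: [0.4903, -0.0789, 0.1767]
eef_rot: [-0.115, 0.684, 0.1, 0.714]
contact_force: [0.6, 0.4, -2.3]
grip_width: 0.024
```

```bash
python3 -c "
from h import *
hold();mgo(.4895,-.1034,.06,98)"
```

```text
mouth [ 0.4906 -0.0849  0.1231] axis [ 0.0256 -0.0125 -0.9996]
t 7.57 pos [ 0.491  -0.0843  0.1771] yaw 107.24 tilt [ 0.0456 -0.021  -0.9987] d mm [ 63.3 -15.2  -8.9] roll 0.1613 rows 1.6 F [ 1.  -4.3 -2.7] w 0.024 j [-0.34  0.03  1.8  -0.    1.26 -2.21]
```

The tool's tilt is creeping up by about 0.04 rad, because every row adopts the measured pose. I'll find out which motions add to it and which take it off.

```bash
cat >> h.py <<'E'
def tl():
    s=ctrl.read_state();A=R.from_quat(s["eef_rot"]).as_matrix();print(round(s["t"],2),s["ee_pos"].round(4),"tilt y,z",(-A[2,1:]).round(4),"yaw",round(np.degrees(np.arctan2(A[1,1],A[0,1])),1),"pitch",(np.pi-s["joint_pos"][[1,2,4]].sum()).round(4),"vel",s["joint_vel"][[1,2,4]].round(2))
E
python3 -c "
from h import *
tl();hold(2);tl()"
```

```text
7.57 [ 0.491  -0.0843  0.1771] tilt y,z [ 0.0336 -0.0373] yaw 107.2 pitch 0.05 vel [-0.01  0.01  0.01]
7.67 [ 0.4904 -0.0782  0.1764] tilt y,z [ 0.0267 -0.0378] yaw 107.2 pitch 0.0463 vel [-0.01  0.02  0.01]
```

>>> drive_tool(commands=[1, -0.03, 0, 0, 0, 1, 0, 0, 0, 0])

```text
t: 7.83
ee_pos: [0.4878, -0.0765, 0.2052]
eef_rot: [-0.112, 0.686, 0.1, 0.712]
contact_force: [3.1, 0.1, -0.0]
grip_width: 0.024
```

```bash
python3 -c "
from h import *
tl();hold(2);tl()"
```

```text
7.83 [ 0.4878 -0.0765  0.2052] tilt y,z [ 0.0231 -0.0349] yaw 107.2 pitch 0.0418 vel [ 0.08  0.13 -0.06]
7.93 [ 0.4842 -0.0748  0.2   ] tilt y,z [ 0.0173 -0.0271] yaw 107.3 pitch 0.032 vel [ 0.02  0.03 -0.  ]
```

>>> drive_tool(commands=[1, 0, 0, 0, 0])

```text
t: 8.02
ee_pos: [0.4836, -0.0735, 0.1989]
eef_rot: [-0.111, 0.689, 0.102, 0.709]
contact_force: [-1.0, -0.2, -1.8]
grip_width: 0.0237
```

```bash
python3 -c "
from h import *
tl();hold(2);tl()"
```

```text
8.02 [ 0.4836 -0.0735  0.1989] tilt y,z [ 0.0162 -0.0258] yaw 107.3 pitch 0.0304 vel [ 0.    0.01 -0.  ]
8.12 [ 0.4835 -0.0735  0.1988] tilt y,z [ 0.0158 -0.0254] yaw 107.4 pitch 0.0299 vel [ 0.   -0.01  0.  ]
```

>>> drive_tool(commands=[1, 0, 0, 0.03, 0])

```text
t: 8.2
ee_pos: [0.5078, -0.0643, 0.1975]
eef_rot: [-0.11, 0.692, 0.103, 0.706]
contact_force: [-0.3, -0.2, -1.3]
grip_width: 0.0238
```

```bash
python3 -c "
from h import *
tl();hold(2);tl()"
```

```text
8.2 [ 0.5078 -0.0643  0.1975] tilt y,z [ 0.0136 -0.019 ] yaw 107.3 pitch 0.0234 vel [ 0.77 -0.82 -0.02]
8.3 [ 0.5138 -0.0633  0.1985] tilt y,z [ 0.015  -0.0261] yaw 107.5 pitch 0.03 vel [-0.03  0.03  0.04]
```

>>> drive_tool(commands=[1, 0, 0, -0.03, 0])

```text
t: 8.38
ee_pos: [0.4885, -0.0714, 0.1975]
eef_rot: [-0.113, 0.688, 0.105, 0.709]
contact_force: [-0.9, -0.4, -0.8]
grip_width: 0.024
```

```bash
python3 -c "
from h import *
tl();hold(2);tl()"
```

```text
8.38 [ 0.4885 -0.0714  0.1975] tilt y,z [ 0.0155 -0.0286] yaw 107.7 pitch 0.0322 vel [-0.73  0.81 -0.01]
8.48 [ 0.4815 -0.0716  0.1955] tilt y,z [ 0.0119 -0.0202] yaw 107.5 pitch 0.0233 vel [ 0.01 -0.05 -0.04]
```

>>> drive_tool(commands=[1, 0.03, 0, 0, 0])

```text
t: 8.57
ee_pos: [0.4867, -0.0733, 0.1709]
eef_rot: [-0.113, 0.687, 0.102, 0.711]
contact_force: [1.4, 0.3, -0.6]
grip_width: 0.0236
```

```bash
python3 -c "
from h import *
tl();hold(2);tl()"
```

```text
8.57 [ 0.4867 -0.0733  0.1709] tilt y,z [ 0.0199 -0.0311] yaw 107.5 pitch 0.0368 vel [ 0.42  0.5  -0.83]
8.67 [ 0.4782 -0.0704  0.1613] tilt y,z [ 0.0063 -0.0125] yaw 107.5 pitch 0.0138 vel [-0.02 -0.05  0.05]
```

```bash
python3 -c "
from h import *
mgo(.4895,-.1034,.06,98)"
```

```text
mouth [ 0.4761 -0.07    0.1073] axis [-0.0062  0.0062 -1.    ]
t 8.67 pos [ 0.4782 -0.0704  0.1613] yaw 107.49 tilt [ 0.0138 -0.0022 -0.9999] d mm [ 47.5 -35.6   2.1] roll 0.1656 rows 1.4 F [-1.5  0.8 -1.6] w 0.024 j [-0.33  0.04  1.82  0.    1.26 -2.2 ]
```

>>> drive_tool(commands=[1, 0, -0.035, 0.004, 0.08])

```text
t: 8.75
ee_pos: [0.4897, -0.0979, 0.1603]
eef_rot: [-0.08, 0.699, 0.081, 0.706]
contact_force: [0.6, -0.5, -0.8]
grip_width: 0.0236
```

```bash
python3 -c "
from h import *
hold(2);mgo(.4895,-.1034,.06,98)"
```

```text
mouth [ 0.4918 -0.1046  0.1079] axis [-0.0047  0.0058 -1.    ]
t 8.85 pos [ 0.4938 -0.1051  0.1619] yaw 102.75 tilt [ 0.0146 -0.0042 -0.9999] d mm [47.9  2.1 -2.6] roll 0.0828 rows 1.2 F [-0.4  0.1 -1.2] w 0.0238 j [-0.38  0.09  1.77  0.    1.27 -2.18]
```

>>> drive_tool(commands=[1, 0.028, 0.002, 0, 0.08])

```text
t: 8.93
ee_pos: [0.4992, -0.1059, 0.1397]
eef_rot: [-0.053, 0.696, 0.046, 0.714]
contact_force: [0.1, -0.2, -1.3]
grip_width: 0.0238
```

```bash
python3 -c "
from h import *
hold(2);mgo(.4895,-.1034,.045,98)"
```

```text
mouth [ 0.4889 -0.1013  0.0773] axis [-0.0106  0.0103 -0.9999]
t 9.03 pos [ 0.4912 -0.1022  0.1313] yaw 98.17 tilt [ 0.0078 -0.0013 -1.    ] d mm [32.3 -2.1  0.1] roll 0.0029 rows 0.8 F [-1.2  0.6 -2.2] w 0.0238 j [-0.38  0.12  1.8   0.    1.21 -2.09]
```

>>> drive_tool(commands=[1, 0.02, 0, 0, 0])

```text
t: 9.12
ee_pos: [0.4944, -0.103, 0.115]
eef_rot: [-0.053, 0.7, 0.05, 0.71]
contact_force: [1.8, -0.2, -1.0]
grip_width: 0.0234
```

```bash
python3 -c "
from h import *
hold(2);mgo(.4895,-.1034,.035,98)"
```

```text
mouth [ 0.4861 -0.0998  0.0554] axis [-0.017   0.0129 -0.9998]
t 9.22 pos [ 0.4888 -0.1008  0.1094] yaw 98.3 tilt [ 0.0015  0.0014 -1.    ] d mm [20.4 -4.1  2.8] roll 0.0052 rows 0.5 F [-0.6 -0.1 -1.9] w 0.0236 j [-0.38  0.15  1.82  0.    1.17 -2.09]
```

>>> drive_tool(commands=[1, 0.011, -0.004, 0.003, 0])

```text
t: 9.3
ee_pos: [0.4937, -0.1042, 0.1006]
eef_rot: [-0.052, 0.704, 0.052, 0.707]
contact_force: [0.1, -0.3, -0.6]
grip_width: 0.0234
```

```bash
python3 -c "
from h import *
hold(2);mgo(.4895,-.1034,.02,98)"
```

```text
mouth [ 0.4892 -0.103   0.0439] axis [-0.0187  0.0135 -0.9997]
t 9.4 pos [ 0.4919 -0.1041  0.0978] yaw 98.36 tilt [-2.e-04  2.e-03 -1.e+00] d mm [23.9 -0.4  0.3] roll 0.0062 rows 0.6 F [ 0.4  0.3 -1.8] w 0.0236 j [-0.38  0.17  1.82  0.    1.15 -2.1 ]
```

>>> drive_tool(commands=[1, 0.018, 0, 0.001, 0])

```text
t: 9.48
ee_pos: [0.4964, -0.1052, 0.0834]
eef_rot: [-0.052, 0.703, 0.051, 0.708]
contact_force: [0.7, 0.1, -2.0]
grip_width: 0.0236
```

```bash
python3 -c "
from h import *
hold(2);mgo(.4895,-.1034,.006,98)"
```

```text
mouth [ 0.4886 -0.1021  0.0247] axis [-0.0223  0.0149 -0.9996]
t 9.58 pos [ 0.4915 -0.1033  0.0786] yaw 98.39 tilt [-0.0038  0.0035 -1.    ] d mm [18.6 -1.4  0.8] roll 0.0068 rows 0.4 F [-1.1 -0.6 -1.5] w 0.024 j [-0.38  0.2   1.83  0.    1.11 -2.1 ]
```

>>> drive_tool(commands=[1, 0.0165, -0.001, 0.001, 0])

```text
t: 9.67
ee_pos: [0.4954, -0.105, 0.0653]
eef_rot: [-0.052, 0.704, 0.052, 0.706]
contact_force: [0.9, -0.3, -1.0]
grip_width: 0.0236
```

```bash
python3 -c "
from h import *
hold(2);mgo(.4895,-.1034,.006,98)"
```

```text
mouth [ 0.4879 -0.1023  0.0072] axis [-0.0261  0.0164 -0.9995]
t 9.77 pos [ 0.4911 -0.1035  0.0611] yaw 98.4 tilt [-0.0076  0.0049 -1.    ] d mm [ 1.2 -1.3  1.4] roll 0.0071 rows 0.1 F [-0.2  0.5 -2.7] w 0.0239 j [-0.38  0.23  1.84  0.    1.08 -2.1 ]
```

>>> drive_tool(commands=[0, 0, 0, 0, 0])

```text
t: 9.85
ee_pos: [0.4912, -0.1035, 0.0619]
eef_rot: [-0.05, 0.708, 0.054, 0.703]
contact_force: [0.2, 0.4, 0.5]
grip_width: 0.0275
```

```bash
python3 -c "
from h import *
hold(11);go(.4895,-.1034,.2,98);snap('wrist','w5')"
```

```text
t 10.4 pos [ 0.4911 -0.1035  0.0613] yaw 98.4 tilt [-0.0073  0.0049 -1.    ] d mm [-138.7    1.2   -2.5] roll 0.007 rows 3.3 F [-0.5 -0.5 -0. ] w 0.0708 j [-0.38  0.23  1.84  0.    1.08 -2.1 ]
```

View pics/w5.png

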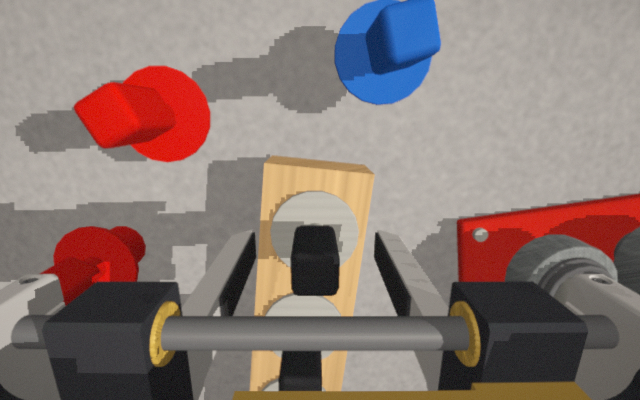

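The picture shows the first driver standing back in its hole, collar on the block and grip at (316,260). Next is the middle driver.

>>> drive_tool(commands=[0, -0.04, 0, 0, 0, 0, -0.04, 0, 0, 0])

```text
t: 10.62
ee_pos: [0.4839, -0.1009, 0.1334]
eef_rot: [-0.046, 0.715, 0.057, 0.695]
contact_force: [1.2, -0.7, 1.3]
grip_width: 0.0883
```

```bash
python3 -c "
from h import *
hold(1);go(.5605,-.1005,.15,92)"
```

```text
t 10.67 pos [ 0.489  -0.1028  0.1416] yaw 98.4 tilt [-0.0158  0.0082 -0.9998] d mm [-9.5 -8.  70.9] roll 0.1117 rows 1.7 F [ 2.7 -0.5  3.3] w 0.0919 j [-0.38  0.12  1.78  0.    1.26 -2.1 ]
```

>>> drive_tool(commands=[0, 0, -0.003, 0.035, 0.055])

```text
t: 10.75
ee_pos: [0.5199, -0.1003, 0.1417]
eef_rot: [-0.028, 0.713, 0.035, 0.7]
contact_force: [0.5, -0.0, -1.1]
grip_width: 0.0935
```

>>> drive_tool(commands=[0, 0, -0.003, 0.032, 0.055])

```text
t: 10.83
ee_pos: [0.5538, -0.1007, 0.1434]
eef_rot: [-0.008, 0.712, 0.014, 0.702]
contact_force: [0.3, -0.6, 0.5]
grip_width: 0.0941
```

Run:
```python
from h import *
hold(2);im,s=snap('wrist','w6');go(.5605,-.1005,.15,92)
q=w2pix('wrist',(.5605,-.1005,.101),s);print(q)
g=cv2.cvtColor(im,cv2.COLOR_BGR2GRAY)
u,v=q.astype(int);print(g[v-5:v+45:2,u],g[v+5,u-40:u+41:2])
```

```text
t 10.98 pos [ 0.5533 -0.1005  0.141 ] yaw 92.04 tilt [-0.0192  0.0081 -0.9998] d mm [-9.1 -0.2  7. ] roll 0.0007 rows 0.3 F [-0.1  0.1 -0.9] w 0.0937 j [-0.33  0.25  1.62  0.    1.29 -1.94]
[313.6816849  229.73284223]
[ 41  34  25  38  43  40  42  36  31  28  36  59 184 194 192 155 170 178
 180 182 178 179 183 183 178] [119 155 174 183 188 185 183 171 176 132 150 172 125  27  30  29  27  26
  28  29  40  40  41  44  41  47  43  49  72 176 186 184 185 182 181 175
 174 177 182 172 165]
```

>>> drive_tool(commands=[0, 0.035, -0.0005, 0.004, 0, 0, 0.035, -0.0005, 0.004, 0])

```text
t: 11.15
ee_pos: [0.5658, -0.1028, 0.0773]
eef_rot: [-0.012, 0.709, 0.014, 0.705]
contact_force: [-0.4, 0.2, -0.3]
grip_width: 0.0939
```

```bash
python3 -c "
from h import *
hold(2);go(.560,-.1013,.061,92);tl()"
```

```text
t 11.25 pos [ 0.56   -0.101   0.0715] yaw 92.14 tilt [-0.0184  0.0074 -0.9998] d mm [10.5 -0.4  0.2] roll 0.0024 rows 0.3 F [-1.1 -0.1 -0.5] w 0.0941 j [-0.33  0.35  1.66  0.    1.15 -1.94]
11.25 [ 0.56   -0.101   0.0715] tilt y,z [-0.008   0.0182] yaw 92.1 pitch -0.0198 vel [-0.06 -0.05  0.07]
```

>>> drive_tool(commands=[1, 0.0105, -0.0005, 0, 0])

```text
t: 11.33
ee_pos: [0.5607, -0.1019, 0.0626]
eef_rot: [-0.011, 0.713, 0.016, 0.701]
contact_force: [0.3, -0.3, 0.1]
grip_width: 0.0901
```

Run:
```python
from h import *
hold(22);im,s=snap('wrist','w7');go(.560,-.1013,.061,92)
g=cv2.cvtColor(im,cv2.COLOR_BGR2GRAY);print(g[280:312,314])
for v in(295,298,300,303):
  A=R.from_quat(s["eef_rot"]).as_matrix();p=pix2w("wrist",316,v,.101,s);print(v,((A.T@(p-s["ee_pos"]))*1000).round(1))
```

```text
t 12.48 pos [ 0.5599 -0.1015  0.0611] yaw 92.14 tilt [-0.0182  0.0071 -0.9998] d mm [0.1 0.2 0.1] roll 0.0024 rows 0.0 F [ 0.  -1.2  0.6] w 0.0247 j [-0.33  0.36  1.66  0.    1.13 -1.94]
[ 35  35  28  34  36  32  37  32  34  31  35  31  28  30  32  29  36  29
  27  29  28  24  38  96 176 187 188 190 190 187 188 185]
295 [-40.1   1.1   8.3]
298 [-40.1   1.1   9.9]
300 [-40.2   1.1  11. ]
303 [-40.2   1.1  12.7]
```

Run:
```python
from h import *
hold(2);s=ctrl.read_state();print(s["grip_width"])
grasp_save(.0007,s["eef_rot"],s["ee_pos"])
D,P=json.load(open("g.json"));P[1]=0;D[1]=0;json.dump([D,P],open("g.json","w"))
```

```text
0.02439386506750973
D [ 0.9998 -0.0078  0.0179] mouth in tool mm [55.  -0.7  2.4]
```

>>> drive_tool(commands=[1, -0.025, 0, 0, 0, 1, -0.035, 0, 0, 0, 1, -0.035, 0, 0, 0, 1, 0, 0, 0, -0.125, 1, 0, 0, 0, -0.125])

```text
t: 13.0
ee_pos: [0.5563, -0.0999, 0.1537]
eef_rot: [-0.097, 0.71, 0.109, 0.689]
contact_force: [-0.5, -0.0, -2.7]
grip_width: 0.0245
```

Run:
```python
from h import *
hold(2);mgo(.4785,.1475,.10,106.5)
```

```text
mouth [ 0.5575 -0.0988  0.0987] axis [-0.0144  0.018  -0.9997]
t 13.1 pos [ 0.557  -0.1002  0.1538] yaw 106.38 tilt [-0.0316  0.0129 -0.9994] d mm [  4.4 258.6  -6.3] roll -0.0021 rows 6.2 F [ 0.7 -0.2 -2.5] w 0.0245 j [-0.33  0.26  1.59  0.    1.33 -2.19]
```

>>> drive_tool(commands=[1, 0, 0.04, -0.001, 0, 1, 0, 0.04, -0.001, 0, 1, 0, 0.04, -0.001, 0, 1, 0, 0.04, -0.001, 0, 1, 0, 0.04, -0.001, 0])

```text
t: 13.52
ee_pos: [0.4953, 0.0891, 0.1529]
eef_rot: [-0.083, 0.714, 0.094, 0.689]
contact_force: [1.2, 1.0, -1.3]
grip_width: 0.0243
```

>>> drive_tool(commands=[1, 0, 0.035, -0.001, 0])

```text
t: 13.6
ee_pos: [0.4834, 0.1248, 0.1525]
eef_rot: [-0.081, 0.715, 0.093, 0.688]
contact_force: [0.4, 0.4, -1.8]
grip_width: 0.0247
```

Run:
```python
from h import *
hold(2);mgo(.4785,.1475,.085,106.5)
```

```text
mouth [0.4821 0.1287 0.0971] axis [-0.0249  0.0176 -0.9995]
t 13.7 pos [0.4821 0.1274 0.1522] yaw 104.56 tilt [-0.0422  0.0131 -0.999 ] d mm [12.5 18.8  1.7] roll -0.0338 rows 0.5 F [ 0.6 -1.3 -1.9] w 0.0246 j [ 0.07  0.12  1.75  0.02  1.31 -1.76]
```

>>> drive_tool(commands=[1, 0, 0.019, 0.002, -0.034, 1, 0.012, 0, 0, 0, 1, 0, 0, 0, 0])

```text
t: 13.95
ee_pos: [0.4763, 0.1478, 0.138]
eef_rot: [-0.094, 0.715, 0.107, 0.684]
contact_force: [0.0, -0.1, -3.3]
grip_width: 0.0245
```

Run:
```python
from h import *
tl();hold(2);mgo(.4785,.1475,.085,106.5);tl()
```

```text
13.95 [0.4763 0.1478 0.138 ] tilt y,z [-0.0237  0.0412] yaw 106.3 pitch -0.0447 vel [-0.02 -0.03  0.03]
mouth [0.4782 0.1489 0.085 ] axis [-0.0253  0.0172 -0.9995]
t 14.05 pos [0.4782 0.1476 0.14  ] yaw 106.32 tilt [-0.0425  0.0122 -0.999 ] d mm [-0.1 -1.5 -0.1] roll -0.0032 rows 0.0 F [ 0.1 -0.1 -1.1] w 0.0244 j [ 0.11  0.14  1.76  0.02  1.28 -1.75]
14.05 [0.4782 0.1476 0.14  ] tilt y,z [-0.0236  0.0373] yaw 106.3 pitch -0.0409 vel [-0.01 -0.02 -0.  ]
```

>>> drive_tool(commands=[1, 0.013, -0.001, 0, 0])

```text
t: 14.13
ee_pos: [0.4808, 0.1465, 0.1295]
eef_rot: [-0.094, 0.712, 0.106, 0.688]
contact_force: [1.0, 0.7, -2.2]
grip_width: 0.0243
```

Run:
```python
from h import *
hold(2);mgo(.4785,.1475,.061,106.5)
```

```text
mouth [0.4766 0.147  0.0706] axis [-0.0289  0.0164 -0.9994]
t 14.23 pos [0.4768 0.1457 0.1257] yaw 106.18 tilt [-0.0461  0.0114 -0.9989] d mm [ 9.5 -0.3  2.4] roll -0.0056 rows 0.2 F [-0.  -0.2 -2.1] w 0.0244 j [ 0.11  0.16  1.78  0.02  1.25 -1.75]
```

>>> drive_tool(commands=[1, 0.006, 0, 0, 0])

```text
t: 14.32
ee_pos: [0.4778, 0.1452, 0.1207]
eef_rot: [-0.093, 0.715, 0.105, 0.685]
contact_force: [0.0, -0.2, -0.8]
grip_width: 0.0246
```

Run:
```python
from h import *
hold(2);mgo(.4785,.1475,.061,106.5)
```

```text
mouth [0.4766 0.1466 0.0642] axis [-0.0286  0.0166 -0.9994]
t 14.42 pos [0.4769 0.1453 0.1192] yaw 106.09 tilt [-0.0458  0.0117 -0.9989] d mm [3.1 0.3 2.2] roll -0.0071 rows 0.1 F [ 0.7  0.9 -2.6] w 0.0245 j [ 0.11  0.17  1.78  0.02  1.24 -1.75]
```

>>> drive_tool(commands=[1, 0.003, 0.0005, 0.002, -0.007])

```text
t: 14.5
ee_pos: [0.4788, 0.146, 0.1168]
eef_rot: [-0.095, 0.715, 0.108, 0.684]
contact_force: [-2.8, 0.3, -0.2]
grip_width: 0.0245
```

Run:
```python
from h import *
hold(1);mgo(.4785,.1475,.055,106.5)
```

```text
mouth [0.478  0.1472 0.0607] axis [-0.03    0.0163 -0.9994]
t 14.55 pos [0.4783 0.1459 0.1158] yaw 106.49 tilt [-0.0472  0.0113 -0.9988] d mm [ 5.7 -0.1  0.8] roll -0.0002 rows 0.1 F [-0.4 -0.2 -2.4] w 0.0243 j [ 0.11  0.17  1.78  0.02  1.23 -1.75]
```

>>> drive_tool(commands=[1, 0.005, 0, 0, 0])

```text
t: 14.63
ee_pos: [0.4783, 0.1459, 0.1115]
eef_rot: [-0.095, 0.715, 0.108, 0.684]
contact_force: [-0.8, 0.0, -1.1]
grip_width: 0.0247
```

Run:
```python
from h import *
hold(1);mgo(.4785,.1475,.055,106.5)
```

```text
mouth [0.4774 0.1472 0.0551] axis [-0.0307  0.0161 -0.9994]
t 14.68 pos [0.4778 0.1459 0.1102] yaw 106.48 tilt [-0.0478  0.011  -0.9988] d mm [0.  0.  1.1] roll -0.0003 rows 0.0 F [ 0.5 -0.4 -0.4] w 0.0246 j [ 0.11  0.18  1.78  0.02  1.22 -1.75]
```

It went down to the seat height (mouth at 0.055) without resistance. I'll press gently to feel the seat.

>>> drive_tool(commands=[1, 0.0015, 0, 0.001, 0])

```text
t: 14.77
ee_pos: [0.4786, 0.1459, 0.1099]
eef_rot: [-0.095, 0.716, 0.108, 0.683]
contact_force: [-6.7, -2.8, 18.6]
grip_width: 0.0241
```

Run:
```python
from h import *
hold(2);mgo(.4785,.1475,.055,106.5);tl()
b,s=snap('scene','s2');u,v=map(int,w2pix('scene',(.4785,.1475,.067),s))
cv2.imwrite('pics/c3.png',cv2.resize(b[v-75:v+35,u-70:u+60],None,fx=5,fy=5,interpolation=2))
```

```text
mouth [0.4781 0.1471 0.0549] axis [-0.0318  0.0151 -0.9993]
t 14.87 pos [0.4784 0.1459 0.11  ] yaw 106.51 tilt [-0.049   0.01   -0.9987] d mm [-0.1  0.3  0.5] roll 0.0001 rows 0.0 F [-4.7 -1.8  7.6] w 0.0237 j [ 0.11  0.18  1.78  0.02  1.22 -1.75]
14.87 [0.4784 0.1459 0.11  ] tilt y,z [-0.0235  0.0441] yaw 106.5 pitch -0.0476 vel [-0.  0. -0.]
```

View pics/c3.png

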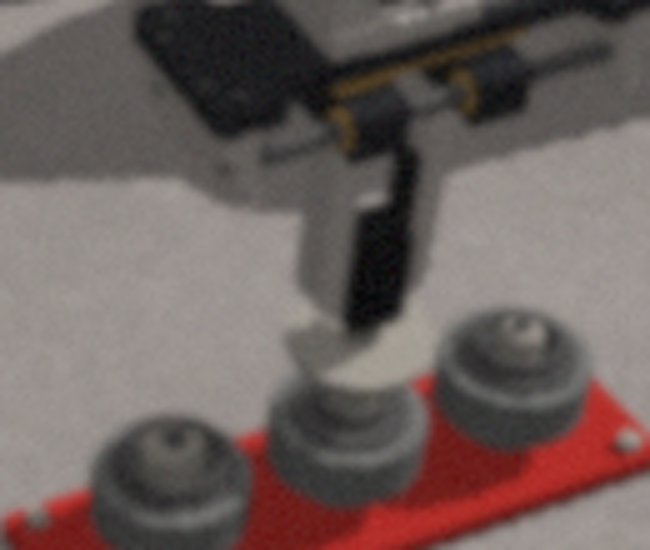

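Run:
```python
from h import *
t,_=snap('top','t1');b=cv2.imread('pics/s2.png')
c=np.hstack([cv2.resize(t[110:300,180:450],None,fx=1.5,fy=1.5),cv2.resize(b[140:330,190:460],None,fx=1.45,fy=1.5)]);cv2.imwrite('pics/f.png',c);mgo(.4785,.1475,.055,106.5)
```

```text
mouth [0.478  0.1471 0.0549] axis [-0.0316  0.0151 -0.9994]
t 14.97 pos [0.4784 0.1458 0.11  ] yaw 106.51 tilt [-0.0488  0.01   -0.9988] d mm [-0.1  0.3  0.6] roll 0.0002 rows 0.0 F [-4.2 -1.6  7.5] w 0.0239 j [ 0.11  0.18  1.78  0.02  1.22 -1.75]
```

View pics/f.png

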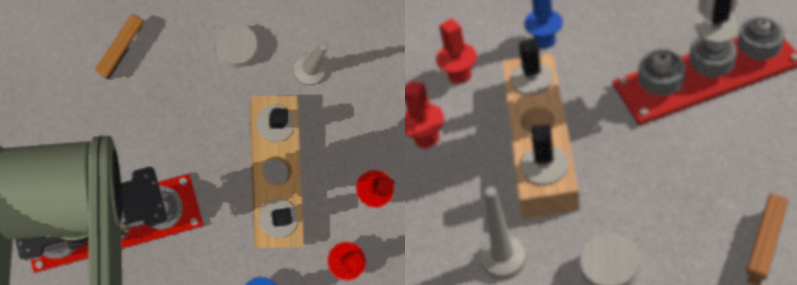

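The final picture shows the other two drivers upright in the rack's end holes (grips at (279,118) and (282,217)) with the middle hole empty. The tin, ring stick and brush have not moved, and the held driver is down on the middle wheel. I'm handing the job in.

```bash
python3 -c "
from h import *
print(ctrl.close_job())"
```

```text
the job is handed in; nothing more can be done
None
```

The right driver, taken from the middle hole of the rack, is seated on the middle nut and still gripped. I handed the job in at about 15 s of the 72 s allowed.

- **First try:** I took the driver nearest the robot. It stopped on the rim, 6 mm up, under 35 N, so it was too large. I stood it back upright in its hole.
- **Second try:** The middle driver went down over the nut without resistance. It came to a hard stop with its mouth at z = 0.0549 m, against a seat height of 0.055 m, and I pressed with a peak of about 19 N.
- **Last checks:** The driver was still gripped (opening 23.9 mm) with about 7.5 N pressing down. The final pictures show the other two drivers upright in the rack, and the tin, ring stick and brush where they were.
- **Not perfect:** By my estimate the held driver leans about 2° from vertical. The tool's tilt drifted during the moves, and I left the lean because the nut's play allows for it. I did not try the third driver, since the second one fitted.

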